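# Find the leadscrew's pitch with the comb leaves

## Task

The front leadscrew in the rack, the one nearest the comb rest, needs a new nut, so find its pitch: slide the comb leaves along the rest into its thread one at a time, pressing only gently and feeling along the thread, until you have the leaf whose teeth all drop fully home. Leave that leaf fully home in the thread, square to the screw, and the other two lying flat on the rest, drawn back clear of the screw; do not disturb the caliper, the solder reel or the marker.

Things in the scene. Friction and masses are not known exactly. Their poses are not given: they have to be found in the camera images.
- rack: plywood leadscrew rack, fixed, 208 by 284 mm. Origin 1.5 mm above the bench, straight below the middle of the front screw's place. x points from the comb rest towards the screws (away from the robot), y along the screws, z up. Three screws lie in it along y, axes 52 mm above the origin, at x = 0 (the front one, to be tested), 44 and 88 mm. End boards, 66 mm high, begin at y = -128 and 128 mm.
- comb_rest (a point): middle of the top of the comb rest, the flat shelf in front of the front screw on which the leaves lie (rack frame: x = -61 mm, top at z = 49 mm; the shelf spans 78 mm in x and 250 mm in y, ending 2 mm short of the crests). A leaf lying on it has its mid plane at the screw's axis height. A carton 190 mm high stands to its left, a cabinet 300 mm high behind the rack.
- crest_line (a point): middle of the line of the front screw's crests nearest the rest (rack frame: x = -20, y = 0, z = 52 mm; the line runs along y). A leaf is home when its front edge (origin) reaches x = -20 mm in the rack frame; one that does not mesh stops on the crests, its tooth length short. The thread spans y = -115 to 115 mm at least. Press with a few newtons only: over 15 N bruises it.
- leaf_a: steel comb leaf, pitch 8 mm, 7 teeth 4 mm long on its front edge; flat plate 44 mm deep (x), 56 wide (y), 6 thick, loose on the rest, about 130 g. Origin: underside, middle of the front edge between the teeth (the line that meets the crests when fully home). x points the way the teeth point, y along the front edge, z up. The grip block is centred at x = -38 mm.
- leaf_b: steel comb leaf, pitch 10 mm, 5 teeth 5 mm long on its front edge; flat plate 44 mm deep (x), 56 wide (y), 6 thick, loose on the rest, about 130 g. Origin: underside, middle of the front edge between the teeth (the line that meets the crests when fully home). x points the way the teeth point, y along the front edge, z up. The grip block is centred at x = -38 mm.
- leaf_c: steel comb leaf, pitch 12 mm, 5 teeth 6 mm long on its front edge; flat plate 44 mm deep (x), 56 wide (y), 6 thick, loose on the rest, about 130 g. Origin: underside, middle of the front edge between the teeth (the line that meets the crests when fully home). x points the way the teeth point, y along the front edge, z up. The grip block is centred at x = -38 mm.
- leaf_a_grip (a point): middle of this leaf's black upright grip block: 12 mm in x by 24 mm in y (leaf axes), rising from the plate's top (15 mm below this point) to 15 mm above it. The plate lies under it on all sides but the back. Pinch it from above.
- leaf_b_grip (a point): middle of this leaf's black upright grip block: 12 mm in x by 24 mm in y (leaf axes), rising from the plate's top (15 mm below this point) to 15 mm above it. The plate lies under it on all sides but the back. Pinch it from above.
- leaf_c_grip (a point): middle of this leaf's black upright grip block: 12 mm in x by 24 mm in y (leaf axes), rising from the plate's top (15 mm below this point) to 15 mm above it. The plate lies under it on all sides but the back. Pinch it from above.
- screw_1: one of three steel leadscrews, 40 mm over the crests, fast in the rack, alike but for the pitch: one each of 8, 10 and 12 mm; names do not tell which, and which lies in front changes. Origin 52 mm below mid axis, y along the axis. Trapezoidal grooves, 15 degree flanks, half the pitch + 0.5 mm deep, 1.2 mm wider than the fitting teeth; where they lie along the axis must be felt.
- screw_2: one of three steel leadscrews, 40 mm over the crests, fast in the rack, alike but for the pitch: one each of 8, 10 and 12 mm; names do not tell which, and which lies in front changes. Origin 52 mm below mid axis, y along the axis. Trapezoidal grooves, 15 degree flanks, half the pitch + 0.5 mm deep, 1.2 mm wider than the fitting teeth; where they lie along the axis must be felt.
- screw_3: one of three steel leadscrews, 40 mm over the crests, fast in the rack, alike but for the pitch: one each of 8, 10 and 12 mm; names do not tell which, and which lies in front changes. Origin 52 mm below mid axis, y along the axis. Trapezoidal grooves, 15 degree flanks, half the pitch + 0.5 mm deep, 1.2 mm wider than the fitting teeth; where they lie along the axis must be felt.
- caliper: vernier caliper lying flat on the bench left of the rack, bystander, 225 mm long
- solder_reel: reel of solder, 60 mm across and 24 mm high, lying on the bench left of the rack, bystander
- marker_pen: marker pen, 124 mm long, lying on the bench left of the rack, bystander

How it is judged:
At the end, for the whole second after the job is handed in: One leaf is fully home in the front thread (front edge within 1.8 mm of the crest line, square within 0.06 rad); the other two have front edges at least 11 mm back from that line, so their teeth are clear; all three lie flat on the comb rest, let go and at rest (((z of leaf_a in the frame of rack between 0.046 and 0.052 m and angle between each of leaf_a, leaf_b, leaf_c's own z axis and vertical below 0.06 rad and linear speed of each of leaf_a, leaf_b, leaf_c below 0.01 m/s and x of leaf_a in the frame of rack above -0.0218 m and angle between the x axis of leaf_a and the x axis of rack, either way round below 0.06 rad and z of leaf_b in the frame of rack between 0.046 and 0.052 m and x of each of leaf_b, leaf_c in the frame of rack below -0.031 m and z of leaf_c in the frame of rack between 0.046 and 0.052 m) or (z of leaf_b in the frame of rack between 0.046 and 0.052 m and angle between each of leaf_b, leaf_a, leaf_c's own z axis and vertical below 0.06 rad and linear speed of each of leaf_b, leaf_a, leaf_c below 0.01 m/s and x of leaf_b in the frame of rack above -0.0218 m and angle between the x axis of leaf_b and the x axis of rack, either way round below 0.06 rad and z of leaf_a in the frame of rack between 0.046 and 0.052 m and x of each of leaf_a, leaf_c in the frame of rack below -0.031 m and z of leaf_c in the frame of rack between 0.046 and 0.052 m) or (z of leaf_c in the frame of rack between 0.046 and 0.052 m and angle between each of leaf_c, leaf_a, leaf_b's own z axis and vertical below 0.06 rad and linear speed of each of leaf_c, leaf_a, leaf_b below 0.01 m/s and x of leaf_c in the frame of rack above -0.0218 m and angle between the x axis of leaf_c and the x axis of rack, either way round below 0.06 rad and z of leaf_a in the frame of rack between 0.046 and 0.052 m and x of each of leaf_a, leaf_b in the frame of rack below -0.031 m and z of leaf_b in the frame of rack between 0.046 and 0.052 m))); the robot touches nothing.
It fails at once if a leaf is forced against a screw with more than 15 N (contact force between any of leaf_a, leaf_b, leaf_c and screw_1 above 15 N or contact force between any of leaf_a, leaf_b, leaf_c and screw_2 above 15 N or contact force between any of leaf_a, leaf_b, leaf_c and screw_3 above 15 N).
It fails at once if two leaves are up against the thread at the same time (front edges within 8 mm of the crest line) (x of each of leaf_a, leaf_b in the frame of rack above -0.028 m or x of each of leaf_b, leaf_c in the frame of rack above -0.028 m or x of each of leaf_a, leaf_c in the frame of rack above -0.028 m).
It fails at once if the caliper, the solder reel or the marker is moved more than 15 mm (distance of any of caliper, solder_reel, marker_pen from where it was at the start of the episode above 0.015 m).
It also fails if it takes over 72 s, if anything falls off the work surface, if the arm or the gripper's body presses on something with over 40 N, if the wrist force passes 120 N, or if a joint passes its speed limit or range.

## Robot

A 6-joint arm with a two-finger parallel gripper is mounted at the origin on a cart in front of the work surface, level with it; the furniture and walls round the work are solid. World frame = base frame: x ahead of the robot, y to its left, z up, the work surface at z = 0. Lengths are in m, angles in rad, forces in N, time in s.
With the tool pointing down it reaches from about 0.35 to 0.725 m from the base axis. Payload 4.3 kg.
Tool frame: the origin (TCP) lies on the centre line of the jaws, within the pads' length; the fingertips stand 17 mm ahead of it and the grasp point (between the pads) lies 2 mm behind it; z points along the fingers, y is the line along which they close (so a half turn about z gives the same grasp; the last joint's range is limited). The gripper opens to 85 mm and grips with 20 to 120 N. Pads are 22 mm wide; open, the fingers measure 114 mm over their backs; the gripper's body (76 mm by 85 mm) begins 54 mm behind the grasp point. The pads swing forward as they close: fully open they stand 13 mm farther back than shut.
Start: joints at [1.006, 0.377, 0.081, 1.274, 0, 1.46], TCP at [0.253, 0.517, 0.248] pointing down, gripper open.
Joint ranges: [-2.72, 2.72], [-0.84, 1.66], [-1.02, 1.22], [-1.77, 2.12], [-1.37, 1.28], [-3.14, 3.14]. Speed limits (rad/s): [2.57, 2.57, 3.14, 3.14, 3.14, 3.14].

## Interface

Orientations are given as a unit quaternion [x, y, z, w].
In Python, from rig import r gives the robot as it stands. The module is installed in compiled form; this text tells all that it offers.
- The arm moves only by the shell command python3 -m handwheel 'ROWS'. ROWS is JSON, a list of rows, each an object with "translation": the shift along the tool's x, y, z in m, a list of three; "twist": the turn, a rotation vector about the tool's x, y, z in degrees, a list of three; "jaw": the finger opening in m, from 0 to 0.0854. A call has 1 to 20 rows; each row shifts and turns the commanded pose from where the row before left it, along the tool's axes as they then stand; what a row does not reach is not made up. A row lasts 1/12 s, in which the tool goes at most 41.7 mm and 7.16 degrees, less where a joint would pass 70% of its speed; a pose out of reach is approached as far as the arm can. A call is refused whole if a number of a shift passes 0.0417 or a number of a turn 7.16, either way. A call with a gripper value outside its range is refused whole. The fingers move at their own pace and stop on an object; the grip force is fixed at half the most. Time passes only in rows, so rows that do not move let the fingers close. It gives the time, the measured TCP pose, the force, the opening and the grip force at its end, in the units of the state.
- r.sense(): the state, without advancing time (a new reading comes with each control period).
- r.camera(name): name is "scene" or "side" or "wrist"; returns a dict with "color" (420x560x3 uint8, blue, green, red), "z_map" (420x560 float32, m along the optical axis (not along the pixel's ray), 0 where there is no reading), "fx", "fy", "cx", "cy" (pixels), "rvec" (rotation vector, rad) and "tvec" (3), from world to camera coordinates, as OpenCV has them. Camera axes: x right, y down, z forward; pixel columns grow to the right and rows downward; lengths in m; the calibration is good to about 2 mm. The wrist camera is an equidistant fisheye: a pixel r from the principal point sees the ray r / f radians off the axis. A picture is of the moment at which its call begins.
- r.sign_off(): hands the job in; it is judged then, once.
Trained networks look in a picture, given as the dict that the camera call returned (one of the last four; its "shot" number tells which), for a name from the list of things; names that differ only in an ending like _2 or _b are one class to them, and where a whole thing is asked for, a point or a joint stands for the part that bears it (a point fixed in the world has none). Each returns a list of dicts, best first, with "p" (0 to 1); they miss things now and then, are a little off and sometimes report something else, mostly with a low value. They report only what shows in the picture. A call takes as long as a camera call.
- r.search_frame(picture, thing): "uv" ([column, row] in pixels, amid what is visible of it).
- r.masks_of(picture, thing): "mask" (420x560 bool, what is visible of it) and "uv" ([column, row] in pixels, amid what is visible of it).
- r.mark_of(picture, thing): "uv" ([column, row] in pixels: a listed point, or the origin of a listed thing).
The state is a dict: "time": time; "q": joint angles; "qd": joint speeds; "effort": joint torques, N m; "tcp_pos": TCP position; "ee_rot": TCP orientation; "contact_force": force on the tool from outside, world axes, zero at the start; "wrist_torque": the same for the moment, N m; "width": finger opening in m; "finger_force": force on a finger pad.
Only numpy, scipy, OpenCV 4.12 (cv2) and the standard library are available. Lean on these libraries where they do the work, as an engineer would, in place of code of your own. Each camera call takes 0.05 s, during which the arm holds its last target. There are 200 camera calls.

## Working session

There is one attempt and no reset: what is moved stays moved. The work goes in short steps, Python scripts to look and compute and a shell command to move; the robot and the scene stay as the last step left them, time stands still between calls to the robot, and variables do not carry over. Pictures are saved under pics/ and viewed, at most 10 in all, crops included, and the job is handed in when it is done.

```bash
mkdir -p pics; cat > h.py <<'E'
import numpy as np, cv2
from rig import r
def world(p,uv,win=2):
    u,v=uv; ui,vi=int(round(u)),int(round(v))
    z=p["z_map"][max(0,vi-win):vi+win+1,max(0,ui-win):ui+win+1]; z=z[z>0]
    if len(z)==0: return None
    z=np.median(z); R,_=cv2.Rodrigues(np.array(p["rvec"],float))
    c=np.array([(u-p["cx"])/p["fx"]*z,(v-p["cy"])/p["fy"]*z,z])
    return R.T@(c-np.array(p["tvec"],float).ravel())
def rayz(p,uv,zw):
    R,_=cv2.Rodrigues(np.array(p["rvec"],float)); t=np.array(p["tvec"],float).ravel()
    o=-R.T@t; d=R.T@np.array([(uv[0]-p["cx"])/p["fx"],(uv[1]-p["cy"])/p["fy"],1])
    return o+d*(zw-o[2])/d[2]
E
python3 - <<'E'
from h import *
np.set_printoptions(precision=4,suppress=True)
print(r.sense())
for n in ["scene","side"]:
    p=r.camera(n); cv2.imwrite(f"pics/{n}0.png",p["color"])
    R,_=cv2.Rodrigues(np.array(p["rvec"],float)); print(n,"cam",-R.T@np.array(p["tvec"]).ravel(), R[2])
    for t,z in [("rack",.0015),("comb_rest",.0505),("crest_line",.0535),("leaf_a",.0505),("leaf_a_grip",.0715)]:
        for m in r.mark_of(p,t): 
            if m["p"]>.2: print(t,round(m["p"],2),np.array(m["uv"]),rayz(p,m["uv"],z))
    for t in ["leaf_a","leaf_b","leaf_c"]:
        for m in r.search_frame(p,t): print(t,round(m["p"],2),np.array(m["uv"]),world(p,m["uv"]))
E
```

```text
{'time': 0.0, 'q': array([1.0057, 0.3781, 0.0796, 1.2744, 0.    , 1.4605]), 'qd': array([ 0.001 ,  0.0019,  0.0006, -0.    ,  0.0005,  0.0005]), 'effort': array([ -0.0003, -46.3609,  26.9873,   0.0212,  -0.0004,  -0.    ]), 'tcp_pos': array([0.2523, 0.516 , 0.2473]), 'ee_rot': array([ 0.2255,  0.9743, -0.001 , -0.0003]), 'contact_force': array([ 0.9951,  0.1075, -0.3701]), 'wrist_torque': array([-0.0183,  0.0301,  0.004 ]), 'finger_force': 0.0, 'width': 0.08519864802295903}
scene cam [0.1645 0.4355 0.7039] [ 0.4364 -0.5216 -0.7331]
rack 0.87 [296.1 196.4] [ 0.5926 -0.1329  0.0015]
comb_rest 0.6 [320.3 185. ] [ 0.5444 -0.1622  0.0505]
crest_line 0.56 [304.6 182.1] [ 0.5769 -0.1422  0.0535]
leaf_a 0.92 [312.7 207.3] [ 0.5123 -0.0916  0.0505]
leaf_a 0.53 [321.1 166.6] [ 0.584  -0.2175  0.0505]
leaf_a_grip 0.64 [332.3 199.2] [ 0.484  -0.1241  0.0715]
leaf_a_grip 0.57 [307.4 288.3] [0.3809 0.0951 0.0715]
leaf_a 0.81 [322.6 208.2] [ 0.4915 -0.1005  0.0553]
leaf_a 0.75 [325.7 182.7] [ 0.5362 -0.1718  0.0566]
leaf_a 0.69 [325.5 163.9] [ 0.5783 -0.2273  0.0565]
leaf_b 0.81 [322.6 208.2] [ 0.4
[... 644 characters left out ...]
525 -0.1616  0.0505]
leaf_a 0.72 [291.8 259.4] [ 0.5069 -0.0939  0.0505]
leaf_a 0.59 [366.3 278.9] [ 0.5951 -0.2369  0.0505]
leaf_a 0.49 [288.2 268.6] [ 0.4853 -0.1062  0.0505]
leaf_a_grip 0.9 [288.4 268.6] [ 0.4775 -0.1156  0.0715]
leaf_a 0.72 [326.9 272.1] [ 0.5272 -0.1815  0.0856]
leaf_a 0.66 [289.3 265.4] [ 0.479  -0.1167  0.0848]
leaf_a 0.56 [361.5 285.1] [ 0.5616 -0.2494  0.0811]
leaf_b 0.72 [326.9 272.1] [ 0.5272 -0.1815  0.0856]
leaf_b 0.66 [289.3 265.4] [ 0.479  -0.1167  0.0848]
leaf_b 0.56 [361.5 285.1] [ 0.5616 -0.2494  0.0811]
leaf_c 0.72 [326.9 272.1] [ 0.5272 -0.1815  0.0856]
leaf_c 0.66 [289.3 265.4] [ 0.479  -0.1167  0.0848]
leaf_c 0.56 [361.5 285.1] [ 0.5616 -0.2494  0.0811]
```

```bash
python3 - <<'E'
import cv2
a=cv2.imread("pics/scene0.png")[110:330,200:460];b=cv2.imread("pics/side0.png")[190:370,220:440]
cv2.imwrite("pics/s1.png",cv2.resize(a,None,fx=2.7,fy=2.7,interpolation=cv2.INTER_CUBIC))
cv2.imwrite("pics/s2.png",cv2.resize(b,None,fx=3.3,fy=3.3,interpolation=cv2.INTER_CUBIC))
E
```

```text
(no output)
```

View pics/s1.png

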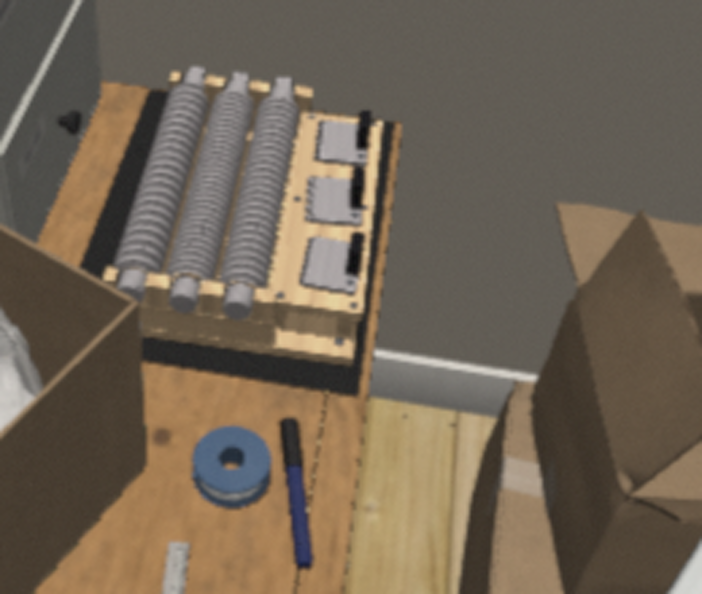

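View pics/s2.png

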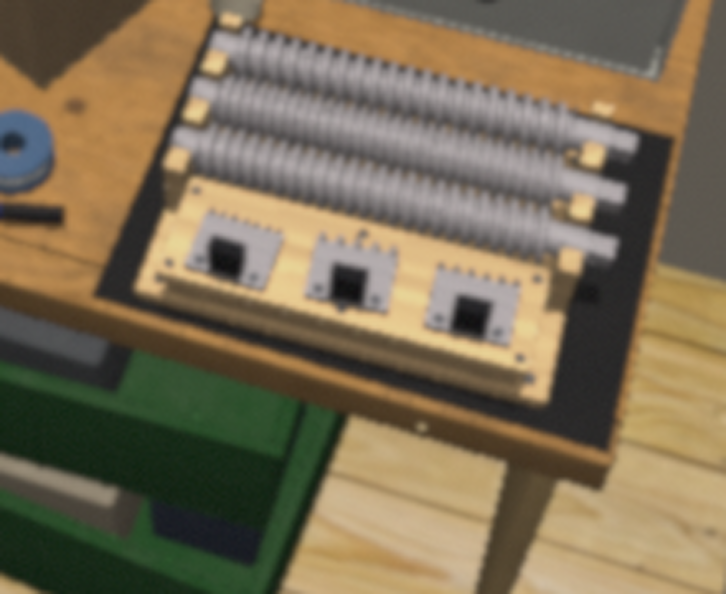

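```bash
cat >> h.py <<'E'
def cloud(p):
    v,u=np.mgrid[0:420,0:560]; z=p["z_map"]; R,_=cv2.Rodrigues(np.array(p["rvec"],float))
    c=np.stack([(u-p["cx"])/p["fx"]*z,(v-p["cy"])/p["fy"]*z,z],-1)-np.array(p["tvec"],float).ravel()
    w=c@R; w[z<=0]=np.nan; return w
E
python3 - <<'E'
from h import *
np.set_printoptions(precision=4,suppress=True)
for n in ["scene","side"]:
    p=r.camera(n); w=cloud(p)
    m=np.zeros((420,560),bool)
    for k in r.masks_of(p,"screw_1"):
        if k["p"]>.3: m|=k["mask"]
        print("screw",k["p"],k["uv"],k["mask"].sum())
        q=w[k["mask"]]; q=q[np.isfinite(q[:,0])]; q=q[q[:,2]>np.percentile(q[:,2],70)]
        c=q[:,:2].mean(0); d=np.linalg.svd(q[:,:2]-c,full_matrices=False)[2][0]; d*=np.sign(d[1]); print(c,q[:,2].max(),"yaw",np.degrees(np.arctan2(-d[0],d[1])))
    W=w.reshape(-1,3); s=W[(abs(W[:,2]-.0505)<.003)&(W[:,0]>.38)&(W[:,0]<.72)&(W[:,1]<0.05)&(W[:,1]>-.35)]
    print(len(s),cv2.minAreaRect(s[:,:2].astype(np.float32)*1000), np.median(s[:,2]))
    for k in r.masks_of(p,"leaf_a_grip"):
        q=w[k["mask"]]; q=q[np.isfinite(q[:,0])]; print("gripmask",round(k["p"],2),len(q),np.median(q,0),q[:,2].max())
    # black block pixels
    hsv=p["color"].max(2); b=(hsv<50)&(w[...,2]>.062)&(w[...,2]<.1)&(w[...,0]>.38)&(w[...,0]<.65)&(w[...,1]<.02)
    nn,l,st,ce=cv2.connectedComponentsWithStats(b.astype(np.uint8))
    for i in range(1,nn):
        if st[i,4]>20:
            q=w[l==i]; t=q[q[:,2]>.083]; print("blk",ce[i],len(q),np.median(q,0),len(t),t.mean(0))
E
```

```text
screw 0.93 [297.2, 186.3] 1272
[ 0.5872 -0.1238] 0.07602215610096333 yaw 31.25612070437897
screw 0.78 [280.5, 181.3] 1291
[ 0.6239 -0.0988] 0.07606715985949175 yaw 31.71019220987182
screw 0.62 [259.8, 179.1] 1221
[ 0.6606 -0.0748] 0.19017404602528146 yaw 31.973620743096046
1434 ((630.890380859375, -100.83877563476562), (297.34356689453125, 277.2606506347656), 31.500545501708984) 0.05041278663887462
gripmask 0.74 427 [ 0.4894 -0.1003  0.0564] 0.08804953446918666
gripmask 0.16 1328 [ 0.6532 -0.0667  0.0675] 0.19017404602528146
blk [334.3333 156.7692] 39 [ 0.5626 -0.2366  0.0838] 21 [ 0.5654 -0.2431  0.0857]
blk [331.7619 179.3333] 42 [ 0.5191 -0.1687  0.0801] 17 [ 0.5229 -0.1744  0.0861]
blk [331.     203.6818] 44 [ 0.4737 -0.1017  0.0815] 20 [ 0.4763 -0.1079  0.0861]
screw 0.73 [338.6, 234.7] 1924
[ 0.6313 -0.1141] 0.07710068679155879 yaw 31.523641874123904
screw 0.61 [346.7, 216.6] 1624
[ 0.6665 -0.0883] 0.07750862980727909 yaw 31.16522989038424
screw 0.6 [335.4, 251.8] 1815
[ 0.5933 -0.1374] 0.07671750124244285 yaw 31.81630518324413
2395 ((607.8360595703125, -132.73797607421875), (295.037353515625, 308.0906982421875), 12.59754753112793) 0.05025296002673762
gripmask 0.69 489 [ 0.4898 -0.1111  0.0566] 0.08865340126963515
blk [288.058  267.8986] 69 [ 0.4754 -0.1167  0.0803] 28 [ 0.4768 -0.116   0.0854]
blk [324.9857 275.9429] 70 [ 0.522  -0.1818  0.0785] 24 [ 0.5222 -0.1819  0.0861]
blk [362.2206 285.4559] 68 [ 0.5638 -0.2502  0.0797] 24 [ 0.5646 -0.2492  0.0859]
```

```bash
python3 - <<'E'
from h import *
np.set_printoptions(precision=4,suppress=True)
yw=np.radians(31.6); xr=np.array([np.cos(yw),np.sin(yw)]); yr=np.array([-xr[1],xr[0]])
for n in ["scene","side"]:
    p=r.camera(n); w=cloud(p); W=w.reshape(-1,3); W=W[np.isfinite(W[:,0])]
    A=np.array([.252,.516]);B=np.array([.522,-.18]);L=np.linalg.norm(B-A);d=(B-A)/L
    s=(W[:,:2]-A)@d; t=(W[:,:2]-A)@np.array([-d[1],d[0]])
    for a in np.arange(-.05,.8,.1):
        k=(s>a)&(s<a+.1)&(abs(t)<.1); print(n,round(a,2),k.sum(),W[k,2].max() if k.any() else None)
    R,_=cv2.Rodrigues(np.array(p["rvec"],float))
    g=p["color"].mean(2).astype(np.float32)
    for nm,off in [("front",0),("mid",.044),("back",.088)]:
      Ps=[]
      for dx in np.linspace(-.012,.012,9):
        ys=np.arange(-.1,.1,.0005); zz=.0535+np.sqrt(.019**2-dx**2)
        X=np.outer(np.ones_like(ys)*(.4345+off+dx),xr)+np.outer(-.428+ys,yr)
        X=np.c_[X,np.full(len(ys),zz)]
        c=X@R.T+np.array(p["tvec"]).ravel(); u=c[:,0]/c[:,2]*p["fx"]+p["cx"]; v=c[:,1]/c[:,2]*p["fy"]+p["cy"]
        f=cv2.remap(g,u.astype(np.float32)[None],v.astype(np.float32)[None],cv2.INTER_CUBIC)[0]
        f=(f-np.polyval(np.polyfit(ys,f,3),ys))*np.hanning(len(f)); Ps.append([abs((f*np.exp(-2j*np.pi*ys/(T/1000))).sum()) for T in (7,8,9,10,11,12,13)])
      print(n,nm,np.mean(Ps,0))
E
```

```text
scene -0.05 0 None
scene 0.05 494 0.5618007304335667
scene 0.15 3051 0.012318774946859283
scene 0.25 6320 0.012213178140477416
scene 0.35 5814 0.19060225232749747
scene 0.45 3350 0.1903851067182015
scene 0.55 3592 0.07602721773206249
scene 0.65 2017 0.08915943516783277
scene 0.75 1498 0.08858970269415142
scene front [ 26.3755  23.5201  49.5634 988.8912  87.7738 123.5487 134.2741]
scene mid [140.8092 512.7273  30.3244  43.7122  58.5543  68.7365  88.7196]
scene back [  15.0337   33.2088  101.5893  127.2303  244.6003 1506.4322  461.8393]
side -0.05 5520 0.4688860868631077
side 0.05 4354 0.34990573578652145
side 0.15 4573 0.013659955228676954
side 0.25 4587 0.012940058853394274
side 0.35 5939 0.19014159280131443
side 0.45 6253 0.19122497313024148
side 0.55 5554 0.07671586760171893
side 0.65 5992 0.08930650437189211
side 0.75 4848 0.09013804273510212
side front [ 20.142   22.9362  72.3202 737.0665 100.0795  33.2704  42.0593]
side mid [ 12.8517 388.5692  46.1828  33.0314  63.138   75.0959  58.5529]
side back [  14.9734   18.6556   22.0628   57.1276  196.658  1211.6913  497.1121]
```

```bash
python3 -m handwheel '[{"translation":[-0.0304,-0.0281,-0.001],"twist":[0,0,0],"jaw":0.045},{"translation":[-0.0304,-0.0281,-0.001],"twist":[0,0,0],"jaw":0.045},{"translation":[-0.0304,-0.0281,-0.001],"twist":[0,0,0],"jaw":0.045},{"translation":[-0.0304,-0.0281,0],"twist":[0,0,0],"jaw":0.045},{"translation":[-0.0304,-0.0281,0],"twist":[0,0,0],"jaw":0.045},{"translation":[-0.0304,-0.0281,0],"twist":[0,0,0],"jaw":0.045},{"translation":[-0.0304,-0.0281,0],"twist":[0,0,0],"jaw":0.045},{"translation":[-0.0304,-0.0281,0],"twist":[0,0,0],"jaw":0.045},{"translation":[-0.0304,-0.0281,0],"twist":[0,0,0],"jaw":0.045},{"translation":[-0.0304,-0.0281,0],"twist":[0,0,0],"jaw":0.045},{"translation":[-0.0304,-0.0281,0],"twist":[0,0,0],"jaw":0.045},{"translation":[-0.0304,-0.0281,0],"twist":[0,0,0],"jaw":0.045},{"translation":[-0.0304,-0.0281,0],"twist":[0,0,0],"jaw":0.045},{"translation":[-0.0304,-0.0281,0],"twist":[0,0,0],"jaw":0.045},{"translation":[-0.0304,-0.0281,0],"twist":[0,0,0],"jaw":0.045},{"translation":[-0.0304,-0.0281,0],"twist":[0,0,0],"jaw":0.045},{"translation":[-0.0304,-0.0281,0],"twist":[0,0,0],"jaw":0.045},{"translation":[-0.0304,-0.0281,0],"twist":[0,0,0],"jaw":0.045}]' && python3 -m handwheel '[{"translation":[0,0,0],"twist":[0,0,-6.4],"jaw":0.045},{"translation":[0,0,0],"twist":[0,0,-6.4],"jaw":0.045},{"translation":[0,0,0],"twist":[0,0,-6.4],"jaw":0.045},{"translation":[0,0,0],"twist":[0,0,-6.4],"jaw":0.045},{"translation":[0,0,0],"twist":[0,0,-6.4],"jaw":0.045},{"translation":[0,0,0],"twist":[0,0,-6.4],"jaw":0.045},{"translation":[0,0,0],"twist":[0,0,-6.4],"jaw":0.045},{"translation":[0,0,0],"twist":[0,0,-6.4],"jaw":0.045},{"translation":[0,0,0],"twist":[0,0,-6.4],"jaw":0.045},{"translation":[0,0,0],"twist":[0,0,0],"jaw":0.045},{"translation":[0,0,0],"twist":[0,0,0],"jaw":0.045}]'
python3 - <<'E'
from h import *
p=r.camera("wrist"); cv2.imwrite("pics/w1.png",cv2.resize(p["color"],(784,588),interpolation=cv2.INTER_CUBIC)); np.savez("w1.npz",**{k:p[k] for k in p if k!="shot"})
print(r.sense()["ee_rot"],r.sense()["q"],p["fx"],p["cx"],p["cy"])
E
```

```text
time: 2.8
tcp_pos: [0.5223, -0.1804, 0.2514]
ee_rot: [0.226, 0.974, 0.0, 0.0]
contact_force: [1.9, 0.0, -0.4]
width: 0.0451
finger_force: 0.0
time: 3.72
tcp_pos: [0.522, -0.1782, 0.2513]
ee_rot: [-0.27, 0.963, 0.0, 0.0]
contact_force: [0.1, -0.4, 0.5]
width: 0.0449
finger_force: 0.0
[-2.70518478e-01  9.62714782e-01  2.14771442e-05  4.09529655e-05] [-4.44018940e-01  3.28137887e-01  1.77016903e-02  1.26032670e+00
  8.62324600e-05 -9.91882037e-01] 325.19226210127806 275.3869860783512 207.25209881055187
```

View pics/w1.png

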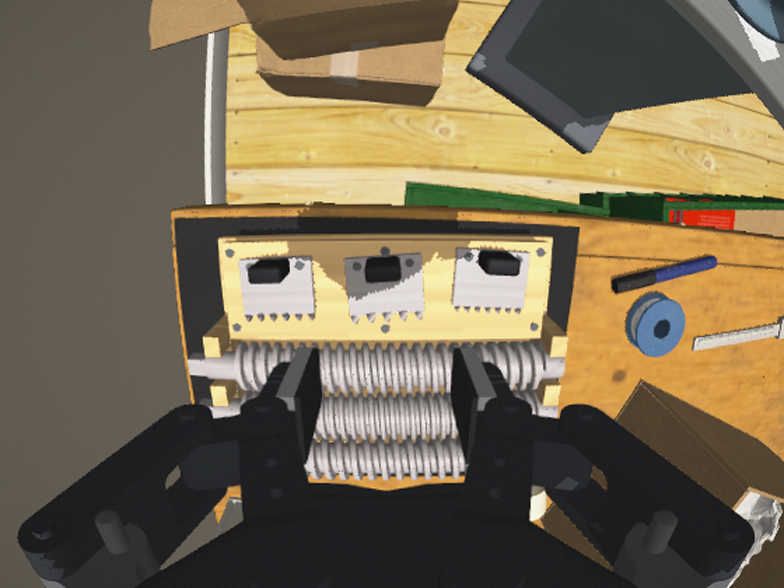

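```bash
cat >> h.py <<'E'
def top(p,z,x0=.325,x1=.425,y0=-.56,y1=-.29,s=2900):
    "top-down rectified wrist view at height z in rotated axes (yaw 31.6): rows x increasing, cols y increasing"
    yw=np.radians(31.6); xr=np.array([np.cos(yw),np.sin(yw)]); yr=np.array([-xr[1],xr[0]])
    xs=np.arange(x0,x1,1/s); ys=np.arange(y0,y1,1/s); X,Y=np.meshgrid(xs,ys,indexing="ij")
    P=X[...,None]*xr+Y[...,None]*yr; P=np.concatenate([P,np.full(X.shape+(1,),z)],-1)
    R,_=cv2.Rodrigues(np.array(p["rvec"],float)); c=P@R.T+np.array(p["tvec"],float).ravel()
    rho=np.hypot(c[...,0],c[...,1]); th=np.arctan2(rho,c[...,2]); f=float(p["fx"])
    u=p["cx"]+f*th*c[...,0]/rho; v=p["cy"]+f*th*c[...,1]/rho
    return cv2.remap(p["color"],u.astype(np.float32),v.astype(np.float32),cv2.INTER_CUBIC)
E
python3 - <<'E'
from h import *
p=dict(np.load("w1.npz")); t=top(p,.0565)
for k in range(0,10): cv2.putText(t,str(325+10*k),(0,int(k*29)+4),0,.35,(0,0,255),1); cv2.line(t,(25,k*29),(t.shape[1],k*29),(0,0,255) ,1) if k%2==0 else 0
for k in range(0,27): cv2.line(t,(k*29,0),(k*29,6),(0,0,255),1)
cv2.imwrite("pics/t1.png",t); print(t.shape)
E
```

```text
(290, 784, 3)
```

View pics/t1.png

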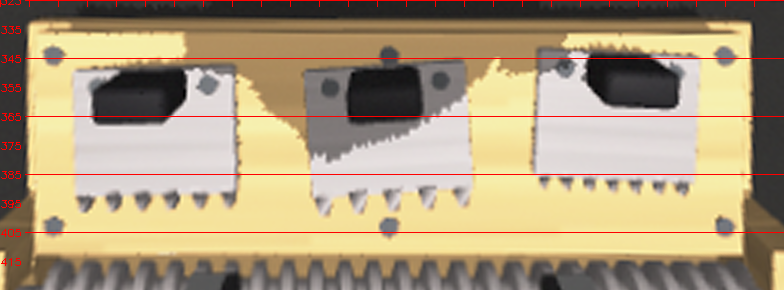

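```bash
python3 -m handwheel '[{"translation":[-0.001,-0.0272,0],"twist":[0,0,-0.3],"jaw":0.045},{"translation":[-0.001,-0.0272,0],"twist":[0,0,0],"jaw":0.045},{"translation":[-0.0006,-0.0273,0],"twist":[0,0,0],"jaw":0.045},{"translation":[0,0,0.034],"twist":[0,0,0],"jaw":0.045},{"translation":[0,0,0.034],"twist":[0,0,0],"jaw":0.045},{"translation":[0,0,0.034],"twist":[0,0,0],"jaw":0.045},{"translation":[0,0,0.034],"twist":[0,0,0],"jaw":0.045},{"translation":[0,0,0.025],"twist":[0,0,0],"jaw":0.045},{"translation":[0,0,0.009],"twist":[0,0,0],"jaw":0.045},{"translation":[0,0,0],"twist":[0,0,0],"jaw":0.045},{"translation":[0,0,0],"twist":[0,0,0],"jaw":0.045},{"translation":[0,0,0],"twist":[0,0,0],"jaw":0.03},{"translation":[0,0,0],"twist":[0,0,0],"jaw":0.01},{"translation":[0,0,0],"twist":[0,0,0],"jaw":0.01},{"translation":[0,0,0],"twist":[0,0,0],"jaw":0.01},{"translation":[0,0,0],"twist":[0,0,0],"jaw":0.01}]'
python3 - <<'E'
from h import *
p=r.camera("wrist"); cv2.imwrite("pics/w2.png",top(p,.0565)); print(r.sense()["ee_rot"])
E
```

```text
time: 5.1
tcp_pos: [0.569, -0.2473, 0.0841]
ee_rot: [-0.274, 0.962, -0.002, 0.002]
contact_force: [0.1, -0.0, 7.0]
width: 0.0226
finger_force: 59.6
[-0.27421677  0.96166446 -0.00182048  0.00181942]
```

View pics/w2.png

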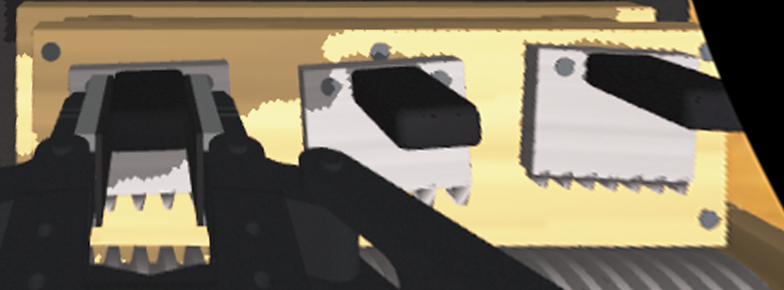

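```bash
python3 -m handwheel '[{"translation":[0,0,-0.002],"twist":[0,0,0],"jaw":0.01},{"translation":[-0.004,0,0],"twist":[0,0,0],"jaw":0.01},{"translation":[-0.004,0,0],"twist":[0,0,0],"jaw":0.01},{"translation":[-0.004,0,0],"twist":[0,0,0],"jaw":0.01},{"translation":[0,0,0],"twist":[0,0,0],"jaw":0.01},{"translation":[0,0,0],"twist":[0,0,0],"jaw":0.01},{"translation":[0,0,0],"twist":[0,0,0],"jaw":0.01}]'
python3 -m handwheel '[{"translation":[-0.001,0,0],"twist":[0,0,0],"jaw":0.01},{"translation":[-0.001,0,0],"twist":[0,0,0],"jaw":0.01},{"translation":[-0.001,0,0],"twist":[0,0,0],"jaw":0.01},{"translation":[0,0,0],"twist":[0,0,0],"jaw":0.01},{"translation":[0,0,0],"twist":[0,0,0],"jaw":0.01},{"translation":[0,0,0],"twist":[0,0,0],"jaw":0.01}]'
```

```text
time: 5.73
tcp_pos: [0.578, -0.2402, 0.0841]
ee_rot: [-0.274, 0.962, -0.001, 0.0]
contact_force: [-2.8, -1.0, 5.4]
width: 0.0222
finger_force: 59.6
time: 6.23
tcp_pos: [0.5799, -0.2391, 0.0841]
ee_rot: [-0.274, 0.962, -0.001, -0.0]
contact_force: [-2.9, -2.0, 6.4]
width: 0.0225
finger_force: 59.7
```

```bash
python3 -m handwheel '[{"translation":[0,0,-0.002],"twist":[0,0,0],"jaw":0.01},{"translation":[0,0,0],"twist":[0,0,0],"jaw":0.01},{"translation":[0,0,0],"twist":[0,0,0],"jaw":0.01},{"translation":[0,0,0],"twist":[0,0,0],"jaw":0.01}]'
python3 -m handwheel '[{"translation":[-0.001,0,0],"twist":[0,0,0],"jaw":0.01},{"translation":[-0.001,0,0],"twist":[0,0,0],"jaw":0.01},{"translation":[0,0,0],"twist":[0,0,0],"jaw":0.01},{"translation":[0,0,0],"twist":[0,0,0],"jaw":0.01},{"translation":[0,0,0],"twist":[0,0,0],"jaw":0.01}]'
```

```text
time: 6.57
tcp_pos: [0.5799, -0.2379, 0.0848]
ee_rot: [-0.275, 0.962, 0.0, -0.0]
contact_force: [-0.1, 0.9, -1.1]
width: 0.0226
finger_force: 58.8
time: 6.98
tcp_pos: [0.5817, -0.2373, 0.0852]
ee_rot: [-0.274, 0.962, 0.0, 0.0]
contact_force: [-0.3, 0.5, -1.6]
width: 0.0226
finger_force: 58.8
```

```bash
python3 -m handwheel '[{"translation":[-0.001,0,0.0008],"twist":[0,0,0],"jaw":0.01},{"translation":[0,0,0],"twist":[0,0,0],"jaw":0.01},{"translation":[0,0,0],"twist":[0,0,0],"jaw":0.01},{"translation":[0,0,0],"twist":[0,0,0],"jaw":0.01}]'
python3 -m handwheel '[{"translation":[-0.001,0,0],"twist":[0,0,0],"jaw":0.01},{"translation":[0,0,0],"twist":[0,0,0],"jaw":0.01},{"translation":[0,0,0],"twist":[0,0,0],"jaw":0.01}]'
python3 -m handwheel '[{"translation":[-0.001,0,0],"twist":[0,0,0],"jaw":0.01},{"translation":[0,0,0],"twist":[0,0,0],"jaw":0.01},{"translation":[0,0,0],"twist":[0,0,0],"jaw":0.01}]'
```

```text
time: 7.32
tcp_pos: [0.5825, -0.2368, 0.0845]
ee_rot: [-0.274, 0.962, 0.0, 0.0]
contact_force: [-0.1, 0.3, -2.1]
width: 0.0227
finger_force: 58.8
time: 7.57
tcp_pos: [0.5834, -0.2362, 0.0845]
ee_rot: [-0.274, 0.962, 0.0, 0.0]
contact_force: [-0.2, -0.8, -1.2]
width: 0.0224
finger_force: 58.8
time: 7.82
tcp_pos: [0.5841, -0.2357, 0.0845]
ee_rot: [-0.274, 0.962, 0.0, -0.0]
contact_force: [-0.7, 0.4, -1.1]
width: 0.0227
finger_force: 58.9
```

```bash
python3 -m handwheel '[{"translation":[-0.001,0,0.0002],"twist":[0,0,0],"jaw":0.01},{"translation":[0,0,0],"twist":[0,0,0],"jaw":0.01},{"translation":[0,0,0],"twist":[0,0,0],"jaw":0.01}]'
python3 -m handwheel '[{"translation":[-0.001,0,0],"twist":[0,0,0],"jaw":0.01},{"translation":[0,0,0],"twist":[0,0,0],"jaw":0.01},{"translation":[0,0,0],"twist":[0,0,0],"jaw":0.01}]'
python3 -m handwheel '[{"translation":[-0.001,0,0],"twist":[0,0,0],"jaw":0.01},{"translation":[0,0,0],"twist":[0,0,0],"jaw":0.01},{"translation":[0,0,0],"twist":[0,0,0],"jaw":0.01}]'
```

```text
time: 8.07
tcp_pos: [0.5844, -0.2355, 0.0843]
ee_rot: [-0.274, 0.962, -0.0, -0.001]
contact_force: [-3.2, -2.5, 0.8]
width: 0.0226
finger_force: 59.1
time: 8.32
tcp_pos: [0.5846, -0.2353, 0.0843]
ee_rot: [-0.274, 0.962, -0.0, -0.001]
contact_force: [-5.9, -2.5, 2.6]
width: 0.0225
finger_force: 59.4
time: 8.57
tcp_pos: [0.5847, -0.2352, 0.0844]
ee_rot: [-0.274, 0.962, -0.001, -0.002]
contact_force: [-7.5, -4.0, 3.9]
width: 0.0225
finger_force: 59.6
```

```bash
python3 -m handwheel '[{"translation":[0.0015,0,0],"twist":[0,0,0],"jaw":0.01},{"translation":[0,0.0005,0],"twist":[0,0,0],"jaw":0.01},{"translation":[0,0.0005,0],"twist":[0,0,0],"jaw":0.01},{"translation":[0,0.0005,0],"twist":[0,0,0],"jaw":0.01},{"translation":[0,0.0005,0],"twist":[0,0,0],"jaw":0.01},{"translation":[0,0,0],"twist":[0,0,0],"jaw":0.01},{"translation":[0,0,0],"twist":[0,0,0],"jaw":0.01}]'
python3 -m handwheel '[{"translation":[0,0.0005,0],"twist":[0,0,0],"jaw":0.01},{"translation":[0,0.0005,0],"twist":[0,0,0],"jaw":0.01},{"translation":[0,0.0005,0],"twist":[0,0,0],"jaw":0.01},{"translation":[0,0.0005,0],"twist":[0,0,0],"jaw":0.01},{"translation":[0,0,0],"twist":[0,0,0],"jaw":0.01},{"translation":[0,0,0],"twist":[0,0,0],"jaw":0.01}]'
```

```text
time: 9.15
tcp_pos: [0.5844, -0.2349, 0.0845]
ee_rot: [-0.274, 0.962, -0.002, -0.0]
contact_force: [-2.5, -5.0, -0.8]
width: 0.0225
finger_force: 59.1
time: 9.65
tcp_pos: [0.5841, -0.231, 0.0843]
ee_rot: [-0.275, 0.962, 0.0, 0.001]
contact_force: [-0.2, 0.6, -1.6]
width: 0.0223
finger_force: 58.9
```

```bash
python3 -m handwheel '[{"translation":[-0.001,0,0],"twist":[0,0,0],"jaw":0.01},{"translation":[-0.0005,0,0],"twist":[0,0,0],"jaw":0.01},{"translation":[0,0,0],"twist":[0,0,0],"jaw":0.01},{"translation":[0,0,0],"twist":[0,0,0],"jaw":0.01}]'
python3 -m handwheel '[{"translation":[-0.001,0,0],"twist":[0,0,0],"jaw":0.01},{"translation":[0,0,0],"twist":[0,0,0],"jaw":0.01},{"translation":[0,0,0],"twist":[0,0,0],"jaw":0.01}]'
python3 -m handwheel '[{"translation":[-0.001,0,0],"twist":[0,0,0],"jaw":0.01},{"translation":[0,0,0],"twist":[0,0,0],"jaw":0.01},{"translation":[0,0,0],"twist":[0,0,0],"jaw":0.01}]'
```

```text
time: 9.98
tcp_pos: [0.5849, -0.2304, 0.0842]
ee_rot: [-0.275, 0.962, 0.0, 0.0]
contact_force: [-0.8, 0.7, -2.0]
width: 0.0229
finger_force: 58.9
time: 10.23
tcp_pos: [0.5856, -0.2301, 0.0843]
ee_rot: [-0.274, 0.962, 0.0, 0.0]
contact_force: [-0.7, -0.0, -1.7]
width: 0.0228
finger_force: 58.9
time: 10.48
tcp_pos: [0.5863, -0.2297, 0.0843]
ee_rot: [-0.274, 0.962, 0.0, 0.0]
contact_force: [0.3, 0.7, -1.1]
width: 0.0225
finger_force: 58.9
```

```bash
python3 -m handwheel '[{"translation":[-0.0007,0,0],"twist":[0,0,0],"jaw":0.01},{"translation":[0,0,0],"twist":[0,0,0],"jaw":0.01},{"translation":[0,0,0],"twist":[0,0,0],"jaw":0.01}]'
python3 -m handwheel '[{"translation":[-0.001,0,0],"twist":[0,0,0],"jaw":0.01},{"translation":[0,0,0],"twist":[0,0,0],"jaw":0.01},{"translation":[0,0,0],"twist":[0,0,0],"jaw":0.01}]'
python3 -m handwheel '[{"translation":[-0.0008,0,0],"twist":[0,0,0],"jaw":0.01},{"translation":[0,0,0],"twist":[0,0,0],"jaw":0.01},{"translation":[0,0,0],"twist":[0,0,0],"jaw":0.01}]'
```

```text
time: 10.73
tcp_pos: [0.5865, -0.2295, 0.0843]
ee_rot: [-0.274, 0.962, -0.0, -0.0]
contact_force: [-2.9, -1.9, -0.0]
width: 0.0226
finger_force: 59.2
time: 10.98
tcp_pos: [0.5866, -0.2294, 0.0843]
ee_rot: [-0.274, 0.962, -0.0, -0.001]
contact_force: [-5.6, -2.2, 2.2]
width: 0.0223
finger_force: 59.5
time: 11.23
tcp_pos: [0.5867, -0.2293, 0.0844]
ee_rot: [-0.274, 0.962, -0.001, -0.002]
contact_force: [-5.6, -3.5, 3.2]
width: 0.0225
finger_force: 59.6
```

```bash
python3 -m handwheel '[{"translation":[0.0015,0,0.0003],"twist":[0,0,0],"jaw":0.01},{"translation":[0,0,0],"twist":[0,0,0],"jaw":0.01},{"translation":[0,0,0],"twist":[0,0,0],"jaw":0.045},{"translation":[0,0,0],"twist":[0,0,0],"jaw":0.045},{"translation":[0,0,0],"twist":[0,0,0],"jaw":0.045},{"translation":[0,0,0],"twist":[0,0,0],"jaw":0.045},{"translation":[0,0,-0.01],"twist":[0,0,0],"jaw":0.045},{"translation":[0,0,-0.02],"twist":[0,0,0],"jaw":0.045},{"translation":[0,0,-0.03],"twist":[0,0,0],"jaw":0.045},{"translation":[0,0,-0.04],"twist":[0,0,0],"jaw":0.045},{"translation":[0.03,0,-0.02],"twist":[0,0,0],"jaw":0.045},{"translation":[0.03,0,0],"twist":[0,0,0],"jaw":0.045},{"translation":[0,0,0],"twist":[0,0,0],"jaw":0.045},{"translation":[0,0,0],"twist":[0,0,0],"jaw":0.045}]'
python3 - <<'E'
from h import *
p=r.camera("wrist"); t=top(p,.0565)
s=r.camera("side"); b=cv2.resize(s["color"][200:340,230:430],(784,549),interpolation=cv2.INTER_CUBIC)[150:450]
cv2.imwrite("pics/w3.png",np.vstack([t,b]))
E
```

```text
time: 12.4
tcp_pos: [0.5358, -0.2615, 0.2053]
ee_rot: [-0.273, 0.962, -0.0, 0.001]
contact_force: [0.1, -0.4, -0.2]
width: 0.045
finger_force: 0.0
```

View pics/w3.png

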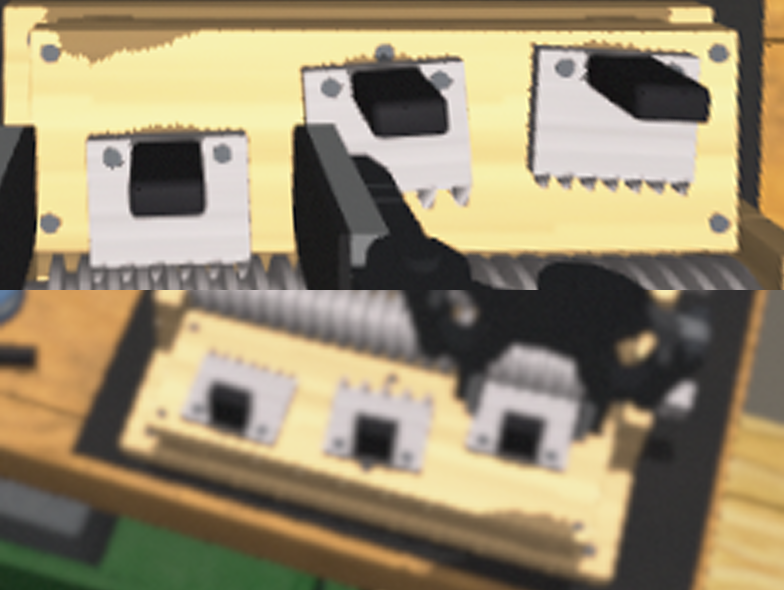

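```bash
python3 -m handwheel '[{"translation":[0.03,0,-0.02],"twist":[0,0,0],"jaw":0.045},{"translation":[0.03,0,0],"twist":[0,0,0],"jaw":0.045},{"translation":[0.03,0,0],"twist":[0,0,0],"jaw":0.045},{"translation":[0.02,0,0],"twist":[0,0,0],"jaw":0.045},{"translation":[0,0,0],"twist":[0,0,0],"jaw":0.045},{"translation":[0,0,0],"twist":[0,0,0],"jaw":0.045},{"translation":[0,0,0],"twist":[0,0,0],"jaw":0.045}]'
python3 - <<'E'
from h import *
p=r.camera("wrist"); s=r.camera("side"); c=r.camera("scene")
w=cv2.resize(top(p,.0565,x0=.325,x1=.43,y0=-.565,y1=-.425,s=5600),(784,588))
cv2.imwrite("pics/w4.png",w)
b=cv2.resize(s["color"][215:320,250:410],(784,514),interpolation=cv2.INTER_CUBIC); cv2.imwrite("pics/s4.png",b)
np.set_printoptions(precision=4,suppress=True)
yw=np.radians(31.6); M=np.array([[np.cos(yw),np.sin(yw)],[-np.sin(yw),np.cos(yw)]])
for n,q in (("side",s),("scene",c)):
    for k in r.masks_of(q,"leaf_b"):
        W=cloud(q)[k["mask"]]; W=W[abs(W[:,2]-.0565)<.004]
        print(n,round(k["p"],2),len(W),W[:,2].mean(), cv2.minAreaRect(((W[:,:2]@M.T)*1000).astype(np.float32)) if len(W) else 0)
E
```

```text
time: 13.08
tcp_pos: [0.4437, -0.3182, 0.2236]
ee_rot: [-0.275, 0.962, 0.0, 0.0]
contact_force: [-0.4, 0.3, 0.2]
width: 0.0452
finger_force: 0.0
side 0.8 298 0.05618235489765046 ((365.2539367675781, -348.1777038574219), (54.897621154785156, 46.56136703491211), 86.00696563720703)
side 0.7 246 0.05606251040133348 ((371.3059387207031, -424.82867431640625), (47.9985466003418, 50.77865219116211), 4.971850395202637)
scene 0.8 321 0.05618036659355126 ((365.9100341796875, -344.76702880859375), (56.75188446044922, 46.411415100097656), 87.71797180175781)
scene 0.73 293 0.05630868866771363 ((370.89678955078125, -423.5579833984375), (50.05516815185547, 59.65825653076172), 2.7462363243103027)
scene 0.6 227 0.056287087298679726 ((394.23602294921875, -499.9860534667969), (45.18017578125, 58.75029373168945), 3.395611047744751)
```

View pics/w4.png

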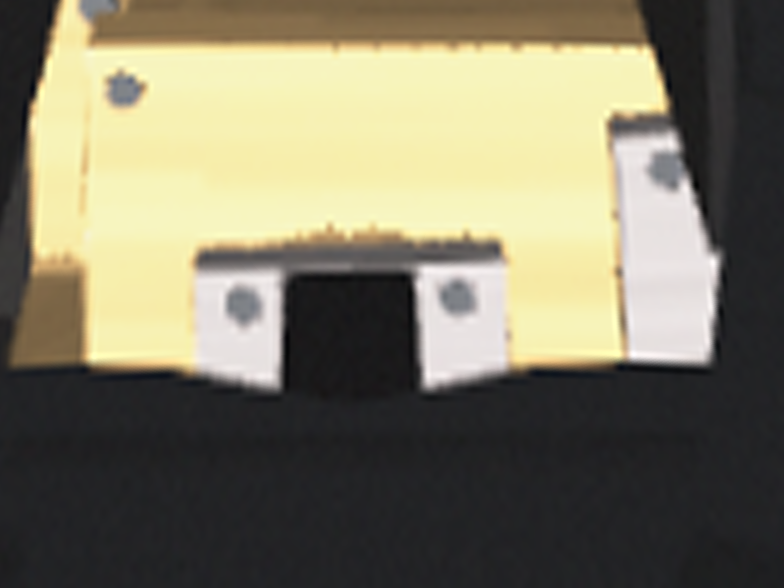

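View pics/s4.png

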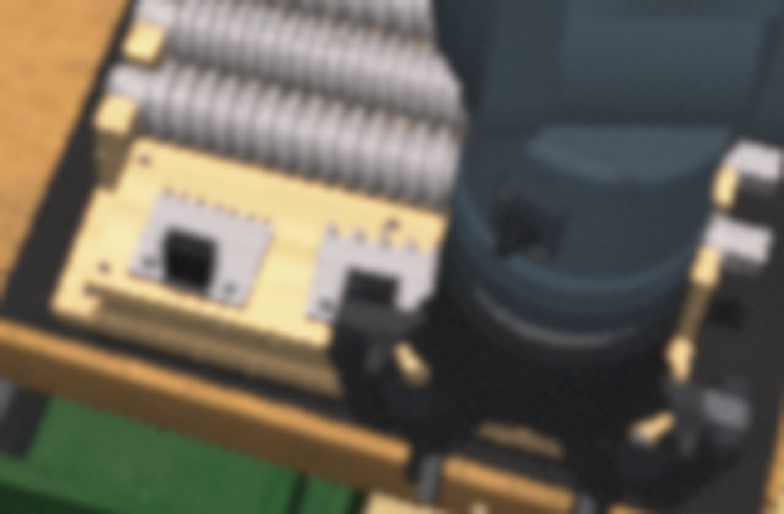

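```bash
python3 -m handwheel '[{"translation":[-0.034,0,0],"twist":[0,0,0],"jaw":0.045},{"translation":[-0.034,0,0],"twist":[0,0,0],"jaw":0.045},{"translation":[-0.034,0,0],"twist":[0,0,0],"jaw":0.045},{"translation":[-0.034,0,0],"twist":[0,0,0],"jaw":0.045},{"translation":[-0.032,0.0008,0],"twist":[0,0,0],"jaw":0.045},{"translation":[0,0,0.034],"twist":[0,0,0],"jaw":0.045},{"translation":[0,0,0.034],"twist":[0,0,0],"jaw":0.045},{"translation":[0,0,0.034],"twist":[0,0,0],"jaw":0.045},{"translation":[0,0,0.024],"twist":[0,0,0],"jaw":0.045},{"translation":[0,0,0.012],"twist":[0,0,0],"jaw":0.045},{"translation":[0,0,0],"twist":[0,0,0],"jaw":0.045},{"translation":[0,0,0],"twist":[0,0,0],"jaw":0.045},{"translation":[0,0,0],"twist":[0,0,0],"jaw":0.045}]'
python3 -m handwheel '[{"translation":[0,0,0],"twist":[0,0,0],"jaw":0.03},{"translation":[0,0,0],"twist":[0,0,0],"jaw":0.01},{"translation":[0,0,0],"twist":[0,0,0],"jaw":0.01},{"translation":[0,0,0],"twist":[0,0,0],"jaw":0.01},{"translation":[0,0,0],"twist":[0,0,0],"jaw":0.01}]'; python3 -c "
from rig import r;s=r.sense();print(s['ee_rot'],s['contact_force'],s['wrist_torque'])"
```

```text
time: 14.42
tcp_pos: [0.5861, -0.2298, 0.0873]
ee_rot: [-0.275, 0.962, -0.001, 0.001]
contact_force: [-0.3, 0.7, 1.3]
width: 0.0448
finger_force: 0.0
time: 14.83
tcp_pos: [0.5863, -0.2301, 0.0881]
ee_rot: [-0.274, 0.962, -0.001, 0.001]
contact_force: [-0.9, -0.1, 5.7]
width: 0.0222
finger_force: 59.4
[-0.27436236  0.96162472 -0.00111424  0.00139397] [-0.86095406 -0.10515572  5.68079294] [0.15721584 0.17112575 0.03495869]
```

```bash
python3 -m handwheel '[{"translation":[0,0,-0.002],"twist":[0,0,0],"jaw":0.01},{"translation":[0,0,0],"twist":[0,0,0.8],"jaw":0.01},{"translation":[0,0,0],"twist":[0,0,0.8],"jaw":0.01},{"translation":[0,0,0],"twist":[0,0,0],"jaw":0.01},{"translation":[0,0,0],"twist":[0,0,0],"jaw":0.01},{"translation":[0,0,0],"twist":[0,0,0],"jaw":0.01}]'; python3 -m handwheel '[{"translation":[-0.001,0,0],"twist":[0,0,0],"jaw":0.01},{"translation":[0,0,0],"twist":[0,0,0],"jaw":0.01},{"translation":[0,0,0],"twist":[0,0,0],"jaw":0.01}]';python3 -m handwheel '[{"translation":[-0.001,0,0],"twist":[0,0,0],"jaw":0.01},{"translation":[0,0,0],"twist":[0,0,0],"jaw":0.01},{"translation":[0,0,0],"twist":[0,0,0],"jaw":0.01}]'
```

```text
time: 15.33
tcp_pos: [0.585, -0.2295, 0.0881]
ee_rot: [-0.261, 0.965, 0.0, 0.0]
contact_force: [-1.1, 1.1, 1.9]
width: 0.0225
finger_force: 59.2
time: 15.58
tcp_pos: [0.5855, -0.2293, 0.0881]
ee_rot: [-0.261, 0.965, -0.0, -0.001]
contact_force: [-3.8, -0.7, 4.8]
width: 0.0222
finger_force: 59.5
time: 15.83
tcp_pos: [0.5864, -0.2289, 0.0881]
ee_rot: [-0.261, 0.965, -0.0, -0.0]
contact_force: [-4.6, -1.8, 5.1]
width: 0.0224
finger_force: 59.5
```

```bash
python3 -m handwheel '[{"translation":[0,0,-0.001],"twist":[0,0,0],"jaw":0.01},{"translation":[0,0,0],"twist":[0,0,0],"jaw":0.01},{"translation":[0,0,0],"twist":[0,0,0],"jaw":0.01},{"translation":[0,0,0],"twist":[0,0,0],"jaw":0.01}]'; python3 -m handwheel '[{"translation":[-0.001,0,0],"twist":[0,0,0],"jaw":0.01},{"translation":[0,0,0],"twist":[0,0,0],"jaw":0.01},{"translation":[0,0,0],"twist":[0,0,0],"jaw":0.01}]';python3 -m handwheel '[{"translation":[-0.001,0,0],"twist":[0,0,0],"jaw":0.01},{"translation":[0,0,0],"twist":[0,0,0],"jaw":0.01},{"translation":[0,0,0],"twist":[0,0,0],"jaw":0.01}]'
```

```text
time: 16.17
tcp_pos: [0.5866, -0.2286, 0.0885]
ee_rot: [-0.261, 0.965, 0.0, -0.0]
contact_force: [-2.3, -3.5, -1.1]
width: 0.0222
finger_force: 59.0
time: 16.42
tcp_pos: [0.5868, -0.2285, 0.0887]
ee_rot: [-0.261, 0.965, -0.0, -0.001]
contact_force: [-4.7, -4.2, 0.1]
width: 0.0219
finger_force: 59.2
time: 16.67
tcp_pos: [0.5868, -0.2284, 0.0887]
ee_rot: [-0.26, 0.966, -0.0, -0.002]
contact_force: [-5.8, -5.3, 2.5]
width: 0.0221
finger_force: 59.4
```

```bash
python3 -m handwheel '[{"translation":[0.0015,0,0.0006],"twist":[0,0,0],"jaw":0.01},{"translation":[0.0005,0,0],"twist":[0,0,0],"jaw":0.01},{"translation":[0,0,0],"twist":[0,0,0],"jaw":0.01},{"translation":[0,0,0],"twist":[0,0,0],"jaw":0.045},{"translation":[0,0,0],"twist":[0,0,0],"jaw":0.045},{"translation":[0,0,0],"twist":[0,0,0],"jaw":0.045},{"translation":[0,0,0],"twist":[0,0,0],"jaw":0.045},{"translation":[0,0,-0.01],"twist":[0,0,0],"jaw":0.045},{"translation":[0,0,-0.02],"twist":[0,0,0],"jaw":0.045},{"translation":[0,0,-0.03],"twist":[0,0,0],"jaw":0.06},{"translation":[0,0,-0.04],"twist":[0,0,0],"jaw":0.085},{"translation":[0,0,-0.03],"twist":[0,0,0],"jaw":0.085},{"translation":[0.02,0,-0.03],"twist":[0,0,0],"jaw":0.085},{"translation":[0,0,0],"twist":[0,0,0],"jaw":0.085},{"translation":[0,0,0],"twist":[0,0,0],"jaw":0.085}]'
python3 - <<'E'
from h import *
p=r.camera("wrist")
w=top(p,.0565,x0=.325,x1=.43,y0=-.56,y1=-.29,s=2900)
cv2.imwrite("pics/w5.png",cv2.resize(top(p,.0565,x0=.325,x1=.43,y0=-.565,y1=-.425,s=5600),(784,588)))
E
```

```text
time: 17.92
tcp_pos: [0.5707, -0.2396, 0.2519]
ee_rot: [-0.26, 0.965, -0.002, 0.002]
contact_force: [0.5, 0.5, -0.1]
width: 0.0851
finger_force: 0.0
```

View pics/w5.png

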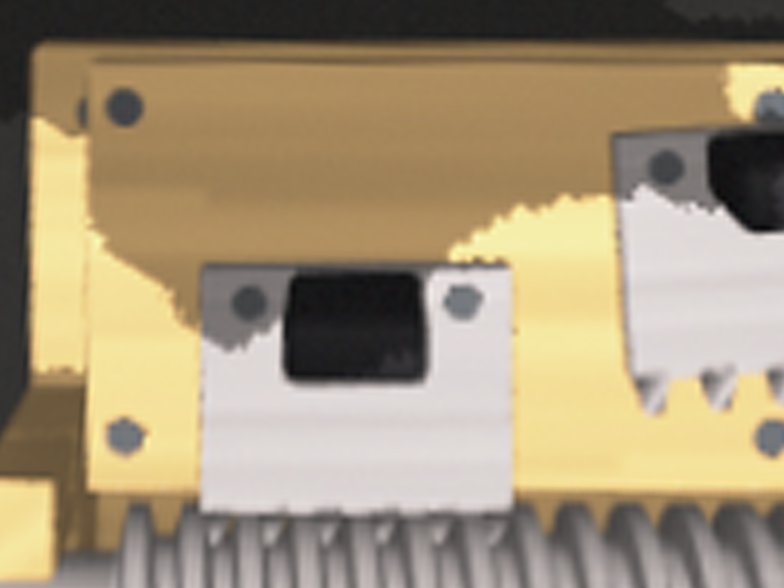

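```bash
python3 -c "
from rig import r
print(r.sign_off())"
```

```text
the job is handed in; nothing more can be done
None
```

The front leadscrew has a 10 mm pitch: leaf_b is fully home in its thread and square to the screw, leaf_a and leaf_c lie flat on the rest clear of it, and the job is handed in. I read the pitch from the camera images first, so leaf_b was the only leaf tried in the thread.

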